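# Trim the cassette reader and load it

### The job

Set up the bench-top test reader and load it: turn the small knob sunk in the round well on its top clockwise until its white pointer line stands on the long mark of the scale, and lay the test cassette that lies by itself to the left of the reader into the nest of the reader's pulled-out tray, face up and flat. Only when both are done push the tray fully home, because the reader starts measuring as soon as the tray shuts. Leave the timer, the dropper bottle and the disposable dropper where they are.

Things in the scene. Friction and masses are not known exactly. Their poses are not given: they have to be found in the camera images.
- trim_knob (a joint): The reader's trim knob, angle in rad: 0 at the anticlockwise stop, grows clockwise seen from above, ends at 4.71. The pointer line stands on the long mark at 2.356 (straight to the reader's back, its +x). Scale divisions are 0.262 rad apart. The knob stays where it is left; turning takes about 0.02 N m.
- knob_top (a point): Centre of the trim knob's top: black round knurled grip 16 mm across and 14 mm high, on a skirt 23 mm across and 3 mm high; white pointer line on top and skirt. It stands upright in the middle of a round well 66 mm across and 19 mm deep in the reader's top, its top 2 mm below the rim, 70 mm above the bench; the well's floor is 17 mm below. 25 mm for a finger between grip and wall.
- mark (a point): Outer end of the long mark at the well's rim, on the reader's top (72 mm above the bench), straight behind the knob. The white mark runs from the knob's skirt to the wall of the well and goes on as a short dark line on the deck.
- tray (a joint): How far the reader's tray is pulled out, in m: 0 fully home, 0.09 fully out. It slides level along the reader's x axis (out to -x), stays where it is left, and takes about 1 to 2 N to push; it stops hard at 0.
- nest (a point): Centre of the nest's floor, 18 mm above the bench; moves with the tray; x into the reader, y to its left. The nest is 67 (x) by 42 mm (y) between four L-shaped corner ribs 3 mm high. Over the middle 34 mm of its length the tray is cut in at both sides to 34 mm width, so fingers reach past a cassette's long edges. The tray's front plate stands 45 to 52 mm before this point, 26 mm above the floor.
- tray_front (a point): Middle of the outer face of the tray's front plate (80 mm wide, 32 mm high, 7 mm thick), about 27 mm above the bench: push here. Axes as the reader's.
- reader_front (a point): Middle of the reader's front face at the tray's mouth, 27 mm above the bench; x to the reader's back, z up. The reader is a white and grey box 150 mm deep (x), 170 wide (y), 72 high, fixed to the bench, a dark blank window on the right of its top, the knob's well on the left. With the tray home, its front plate stands 8 mm out from this face.
- cassette_center (a point): Centre of the white plastic test cassette to be loaded, face up on the bench: 37 mm wide (its x), 62 long (its y), 6 thick; this point is 3 mm above its underside, z is up out of its face. In the nest its length lies along the nest's x, either way round. The five other cassettes in a row at the right are not wanted.
- timer: Bystander: white countdown timer 62 x 78 x 21 mm, left of the reader; origin at the centre of its underside.
- bottle_center (a point): Bystander: centre of the small white dropper bottle, 25 mm across and 56 mm high, standing left of the reader; z along the bottle.
- dropper: Bystander: clear disposable dropper 11 x 142 x 12 mm (length along y), lying near the front edge at the left; origin at the centre of its underside.
Mind the look-alikes: they are no part of the job. What is shaped like the part that bears cassette_center but pink is not meant.

How it is judged:
On the way, in this order (a step that is already met when the one before it is completed fails the run):
1. with the tray still pulled out, the knob's pointer stands on the long mark and the cassette lies in the nest (value of joint tray above 0.02 m and value of joint trim_knob between 2.236 and 2.476 rad and x of cassette_center in the frame of nest between -0.004 and 0.004 m and y of cassette_center in the frame of nest between -0.004 and 0.004 m and z of cassette_center in the frame of nest below 0.0048 m and angle between cassette_center's own z axis and vertical below 0.07 rad), for 0.2 s.
2. the tray is pushed fully home (value of joint tray below 0.003 m), for 0.2 s.
At the end, for the whole second after the job is handed in: The tray is home (less than 3 mm out), the knob's pointer is within 0.12 rad of the long mark (nearer to it than to any other division), and the cassette lies face up and flat in the nest, its centre within 4 mm of the nest's centre and its length along the tray (value of joint tray below 0.003 m and value of joint trim_knob between 2.236 and 2.476 rad and x of cassette_center in the frame of nest between -0.004 and 0.004 m and y of cassette_center in the frame of nest between -0.004 and 0.004 m and z of cassette_center in the frame of nest below 0.0048 m and angle between cassette_center's own z axis and vertical below 0.07 rad and angle between the y axis of cassette_center and the x axis of nest, either way round below 0.17 rad); the robot touches nothing.
It fails at once if a bystander (timer, dropper bottle or dropper) is pushed more than 25 mm or the bottle is tipped (distance of any of timer, bottle_center, dropper from where it was at the start of the episode above 0.025 m or angle between bottle_center's own z axis and vertical above 0.5 rad).
It also fails if it takes over 72 s, if anything falls off the work surface, if the arm or the gripper's body presses on something with over 40 N, if the wrist force passes 120 N, or if a joint passes its speed limit or range.

### The arm

A 6-joint arm with a two-finger parallel gripper is mounted at the origin on a cart in front of the work surface, level with it; the furniture and walls round the work are solid. World frame = base frame: x ahead of the robot, y to its left, z up, the work surface at z = 0. Lengths are in m, angles in rad, forces in N, time in s.
With the tool pointing down it reaches from about 0.3 to 0.775 m from the base axis. Payload 14.6 kg.
Tool frame: the origin (TCP) lies on the centre line of the jaws, within the pads' length; the fingertips stand 14 mm ahead of it and the grasp point (between the pads) lies 5 mm behind it; x points along the fingers, y is the direction in which the jaws open and shut, and the axes are right-handed (so a half turn about x gives the same grasp; the last joint's range is limited). The gripper opens to 94 mm and grips with 3 to 60 N. Pads are 16 mm wide; open, the fingers measure 119 mm over their backs; the gripper's body (75 mm by 177 mm) begins 78 mm behind the grasp point.
Start: joints at [1.173, 0.3, 1.521, -0, 1.321, -0.067], TCP at [0.179, 0.52, 0.219] pointing down, gripper open.
Joint ranges: [-3.03, 3.03], [-0.79, 2.21], [0.23, 2.52], [-1.04, 4.18], [0, 3.07], [-2.55, 2.55]. Speed limits (rad/s): [2.22, 2.22, 2.57, 3.14, 3.14, 3.14].

### API

Orientations are given as [roll, pitch, yaw] about the fixed x, y, z axes, in that order (R = Rz(yaw) Ry(pitch) Rx(roll)).
In Python, from station import * gives the robot as it stands. The module is installed in compiled form; this text tells all that it offers.
- The arm moves only by the shell command python3 -m handwheel 'ROWS' [FORCE]. ROWS is JSON, a list of rows, each a list of 3 entries, a list of its own where there are three numbers: the shift along the tool's x, y, z in mm, then the turn about the tool's x in rad, then the gripper command: -1 is fully open, 1 is shut, values between are in proportion. In form: [[[dx, dy, dz], spin, gripper], ...]. A call has exactly 5 rows; each row is the pose to reach, as a shift and turn from the pose measured when the call began, along the tool's axes at that moment; what a row does not reach only later rows make up. A row lasts 1/10 s, in which the tool goes at most 50 mm and 8.59 degrees, less where a joint would pass 70% of its speed; a pose out of reach is approached as far as the arm can. A call with a gripper value outside its range is refused whole. The fingers move at their own pace and stop on an object; FORCE is the grip in N (left out, the last holds). Time passes only in rows, so rows that repeat a pose let the fingers close, or fill a call up. It gives the time, the measured TCP pose, the force and the opening at its end, in the units of the state.
- get_obs(): the state, without advancing time (a new reading comes with each control period).
- camera(name): name is "scene" or "side" or "wrist"; returns (picture, depth): 400x640x3 uint8, blue, green, red; 400x640 float32, m along the optical axis (not along the pixel's ray), 0 where there is no reading.
- camera_info(name): a dict with "fx", "fy", "cx", "cy" (pixels), "k1" (the pictures are not rectified: a ray, as slopes to the right and down, at radius r is drawn at 1 + k1 r^2 times it, then the intrinsics apply), "extrinsics" (4x4, takes a point from camera to world coordinates). Camera axes: x right, y down, z forward; pixel columns grow to the right and rows downward; lengths in m; the calibration is good to about 2 mm. A picture is of the moment at which its call begins: read the wrist's pose just before it. camera_info takes no time and is no camera call; for the wrist camera it gives the pose at the moment of the call.
- hand_in(): hands the job in, once; it reports no verdict.
The state is a dict: "time_s": time; "qpos": joint angles; "joint_vel": joint speeds; "tau": joint torques, N m; "ee_pos": TCP position; "eef_rot": TCP orientation; "force": force on the tool from outside, world axes, zero at the start; "moment": the same for the moment, N m; "grip_width": finger opening in m.
Only numpy, scipy, OpenCV 4.12 (cv2) and the standard library are available. Lean on these libraries where they do the work, as an engineer would, in place of code of your own. Each camera call takes 0.05 s, during which the arm holds its last target. There are 200 camera calls.

## Working session

There is one attempt and no reset: what is moved stays moved. The work goes in short steps, Python scripts to look and compute and a shell command to move; the robot and the scene stay as the last step left them, time stands still between calls to the robot, and variables do not carry over. Pictures are saved under pics/ and viewed, about 8 in all and at most 12, crops included, and the job is handed in when it is done.

```bash
mkdir -p pics
cat > h.py <<'E'
from station import *
import numpy as np, cv2
from scipy.spatial.transform import Rotation as R
def ray(info,u,v):
    K=np.array([[info['fx'],0,info['cx']],[0,info['fy'],info['cy']],[0,0,1.]])
    return np.append(cv2.undistortPoints(np.array([[[u,v]]],float),K,np.array([info['k1'],0,0,0,0.]))[0,0],1)
def atz(info,u,v,z):
    E=np.array(info['extrinsics']);d=E[:3,:3]@ray(info,u,v);o=E[:3,3]
    return o+d*(z-o[2])/d[2]
def proj(info,p):
    E=np.array(info['extrinsics']);c=E[:3,:3].T@(np.array(p)-E[:3,3]);s=c[:2]/c[2]
    s=s*(1+info['k1']*(s@s));return np.array([info['fx']*s[0]+info['cx'],info['fy']*s[1]+info['cy']])
def totool(p):  # world point -> shift in tool axes mm
    o=get_obs();return R.from_euler('xyz',o['eef_rot']).inv().apply(np.array(p)-o['ee_pos'])*1000
E
python3 - <<'E'
from h import *
import pickle
o=get_obs();print(o['ee_pos'],o['eef_rot'],o['grip_width'],R.from_euler('xyz',o['eef_rot']).as_matrix().round(3))
for n in ('scene','wrist','side'):
    i=camera_info(n);im,d=camera(n);cv2.imwrite(f'pics/{n}0.png',im);np.save(f'{n}0.npy',d);pickle.dump(i,open(f'{n}0.pkl','wb'));print(n,np.array(i['extrinsics']).round(3).tolist(),i['fx'])
E
```

```text
[0.17855685 0.51997059 0.21890572] [-1.65043316  1.5697     -1.98125479] 0.09414107541848538 [[-0.     0.325  0.946]
 [-0.001  0.946 -0.325]
 [-1.    -0.001 -0.   ]]
scene [[-0.889, -0.286, 0.356, 0.178], [-0.457, 0.577, -0.677, 0.851], [-0.011, -0.765, -0.644, 0.687], [0.0, 0.0, 0.0, 1.0]] 450.5981963890967
wrist [[0.325, 0.919, 0.222, 0.114], [0.946, -0.315, -0.078, 0.543], [-0.002, 0.235, -0.972, 0.384], [0.0, 0.0, 0.0, 1.0]] 321.17473129849384
side [[-1.0, 0.01, -0.009, 0.515], [0.013, 0.58, -0.815, 0.873], [-0.003, -0.815, -0.58, 0.586], [0.0, 0.0, 0.0, 1.0]] 387.26968690422257
```

View pics/scene0.png

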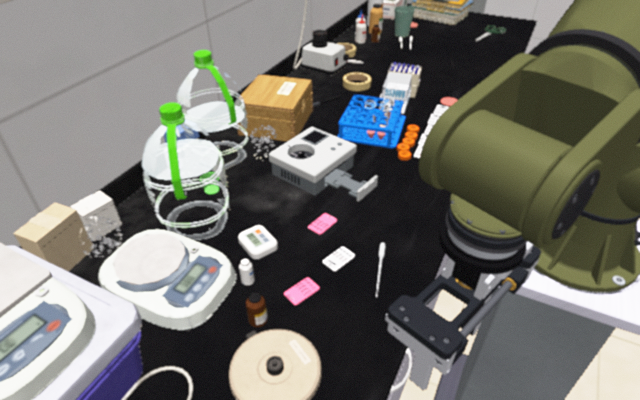

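The scene view shows the reader at about (313,158), its tray front plate at (367,185) and the knob well at (302,152). The white cassette is at (339,258), between two pink ones at (322,223) and (301,290). The timer is at (257,241), the bottle at (247,271) and the dropper at (380,268).

Run:
```python
from h import *
import pickle
for n in ('scene',):
    i=pickle.load(open(n+'0.pkl','rb'))
    for nm,u,v,z in [('cas',339,258,.006),('knob',302,152,.07),('trayfront',367,185,.043),('timer',257,241,.02),('bottle',245,280,.01),('pink1',322,223,.006),('pink2',301,290,.006),('drop',380,268,.006)]: print(nm,atz(i,u,v,z).round(3))
i=pickle.load(open('side0.pkl','rb'))
im=cv2.imread('pics/side0.png');cv2.imwrite('pics/side0b.png',cv2.resize(im,(800,500)))
```

```text
cas [0.429 0.259 0.006]
knob [0.637 0.03  0.07 ]
trayfront [0.455 0.05  0.043]
timer [0.599 0.304 0.02 ]
bottle [0.568 0.398 0.01 ]
pink1 [0.508 0.179 0.006]
pink2 [0.46  0.368 0.006]
drop [0.344 0.247 0.006]
```

View pics/side0.png

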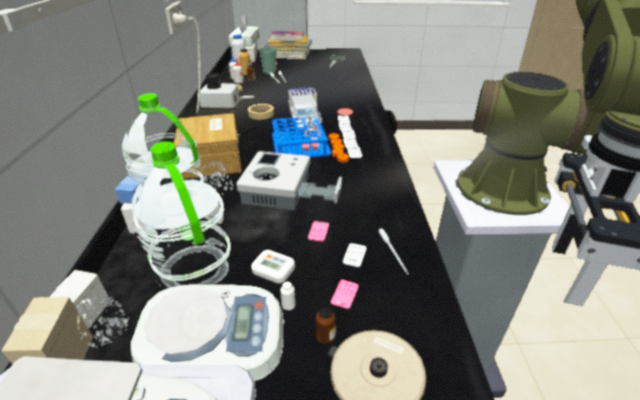

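```bash
python3 -m handwheel '[[[-20,-30,35],0,-1],[[-40,-60,75],0,-1],[[-60,-90,110],0,-1],[[-80,-115,155],0,-1],[[-80,-135,180],0,-1]]'; python3 -m handwheel '[[[0,-30,40],-0.1,-1],[[0,-60,80],-0.2,-1],[[0,-95,125],-0.33,-1],[[0,-118,162],-0.332,-1],[[0,-118,162],-0.332,-1]]'
python3 - <<'E'
from h import *
import pickle
o=get_obs();print(o['time_s'],o['ee_pos'],R.from_euler('xyz',o['eef_rot']).as_matrix().round(3),o['qpos'])
i=camera_info('wrist');im,d=camera('wrist');pickle.dump(i,open('w1.pkl','wb'));np.save('w1.npy',d);cv2.imwrite('pics/w1.png',im)
E
```

```text
time_s: 0.65
ee_pos: [0.3063, 0.3325, 0.3011]
eef_rot: [0.869, 1.569, 0.538]
force: [0.1, 0.3, -0.2]
grip_width: 0.0942
time_s: 1.15
ee_pos: [0.423, 0.1649, 0.3008]
eef_rot: [0.268, 1.569, 0.266]
force: [0.2, 0.0, -0.6]
grip_width: 0.0944
1.15 [0.42298965 0.16487014 0.30080344] [[ 0.002  0.003  1.   ]
 [ 0.     1.    -0.003]
 [-1.     0.     0.002]] [ 2.90977182e-01  2.67932115e-02  1.64953345e+00 -4.38861470e-05
  1.46354539e+00 -1.27713624e+00]
```

View pics/w1.png

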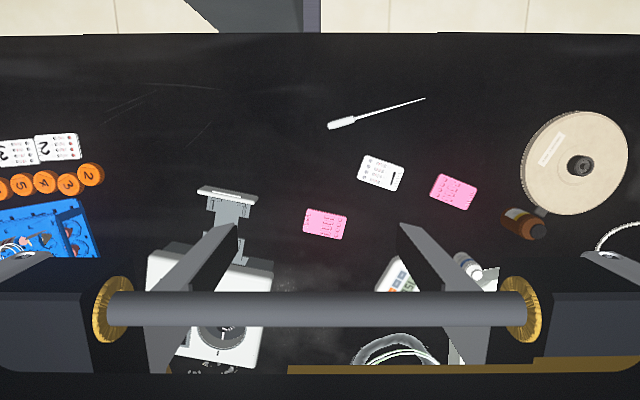

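The wrist view has image up as −x and right as +y. It shows the white cassette at (381,173), the tray plate at (228,195), the knob at about (222,335) behind the gripper bar, and the bottle at (467,262).

Run:
```python
import cv2,numpy as np
im=cv2.imread('pics/w1.png');a=cv2.resize(im[145:205,345:415],None,fx=6,fy=6,interpolation=cv2.INTER_CUBIC);b=cv2.resize(im[175:275,140:280],None,fx=5.5,fy=5.5,interpolation=cv2.INTER_CUBIC)
b=cv2.resize(im[180:260,190:260],None,fx=5,fy=5,interpolation=cv2.INTER_CUBIC)
c=np.zeros((400,800,3),np.uint8);c[:360,:420]=a;c[:400,430:780]=b;cv2.imwrite('pics/c1.png',c)
g=cv2.inRange(im,(150,150,150),(255,255,255))[145:205,345:415]
ct=max(cv2.findContours(g,0,2)[0],key=cv2.contourArea);r=cv2.minAreaRect(ct);print(r,cv2.boxPoints(r)+[345,145])
from h import *;import pickle
i=pickle.load(open('w1.pkl','rb'));B=cv2.boxPoints(r)+[345,145]
P=np.array([atz(i,*p,.006) for p in B]);print(P.round(4),P.mean(0),[np.linalg.norm(P[k]-P[k-1]) for k in range(4)])
for k in range(4):
  e=P[k]-P[k-1];print(np.degrees(np.arctan2(e[1],e[0])))
```

```text
((35.20000076293945, 27.899999618530273), (42.69074630737305, 25.61444854736328), 18.434947967529297) [[355.90000153 178.29999924]
 [364.         154.        ]
 [404.5        167.5       ]
 [396.40000153 191.79999924]]
[[0.438  0.2229 0.006 ]
 [0.4028 0.2335 0.006 ]
 [0.4223 0.2927 0.006 ]
 [0.4583 0.283  0.006 ]] [0.43036103 0.2580059  0.006     ] [np.float64(0.06344506528406357), np.float64(0.03679029546395191), np.float64(0.06230976668927611), np.float64(0.037236621387156194)]
-108.62674924779539
163.16956812173498
71.7354894187707
-15.101235706796547
```

View pics/c1.png

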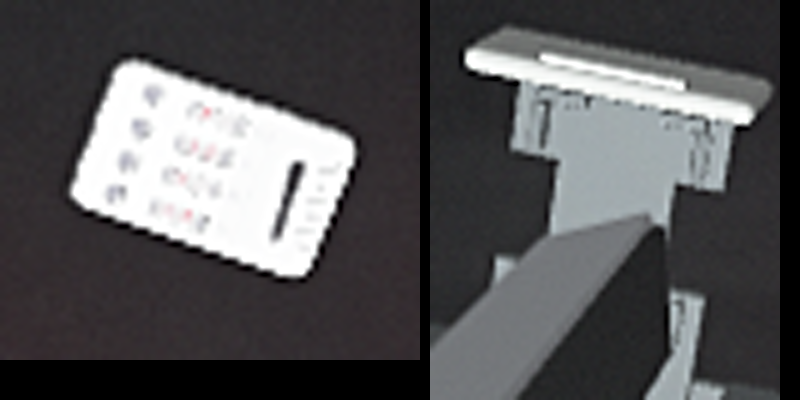

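```bash
python3 -m handwheel '[[[20,25,2],-0.149,-0.2],[[45,50,4],-0.298,-0.2],[[70,75,6],-0.447,-0.2],[[100,93,7.4],-0.596,-0.2],[[100,93,7.4],-0.74,-0.2]]' 20; python3 -m handwheel '[[[20,0,0],-0.149,-0.2],[[45,0,0],-0.298,-0.2],[[70,0,0],-0.447,-0.2],[[80,0,0],-0.525,-0.2],[[80,0,0],-0.525,-0.2]]'
python3 - <<'E'
from h import *
import pickle
o=get_obs();M=R.from_euler('xyz',o['eef_rot']).as_matrix();print(o['time_s'],o['ee_pos'],M.round(3),np.degrees(np.arctan2(M[1,1],M[0,1])),totool([.4304,.258,.016]))
i=pickle.load(open('w1.pkl','rb'))
P=[atz(i,u,v,.044) for u,v in [(199,189),(255,201),(198,194),(254,204.4)]];print(np.array(P).round(4))
for a,b in ((0,1),(2,3)): e=P[b]-P[a];print(np.linalg.norm(e),np.degrees(np.arctan2(e[1],e[0])))
E
```

```text
time_s: 1.7
ee_pos: [0.4279, 0.2611, 0.1969]
eef_rot: [2.775, 1.566, -2.762]
force: [0.5, -0.8, 0.8]
grip_width: 0.0583
time_s: 2.2
ee_pos: [0.426, 0.2616, 0.1155]
eef_rot: [2.263, 1.563, -2.747]
force: [-0.9, 0.7, 0.8]
grip_width: 0.0568
2.2 [0.42604237 0.26162705 0.11552954] [[-0.007 -0.956  0.293]
 [-0.003  0.293  0.956]
 [-1.     0.006 -0.005]] 162.93255319458214 [99.50692444 -5.80680362 -1.71064449]
[[0.4452 0.0072 0.044 ]
 [0.462  0.082  0.044 ]
 [0.4521 0.0052 0.044 ]
 [0.4668 0.0804 0.044 ]]
0.07666835038579403 77.29420219956334
0.0766017257515561 78.9180279409956
```

```bash
python3 -m handwheel '[[[40,-5,-1],0,-0.2],[[80,-5.8,-1.7],0,-0.2],[[95,-5.8,-1.7],0,-0.2],[[99.5,-5.8,-1.7],0,-0.2],[[99.5,-5.8,-1.7],0,-0.2]]'; python3 -m handwheel '[[[0,0,0],0,0.4],[[0,0,0],0,0.4],[[0,0,0],0,0.4],[[0,0,0],0,0.6],[[0,0,0],0,0.6]]' 20
```

```text
time_s: 2.7
ee_pos: [0.4304, 0.2586, 0.0166]
eef_rot: [2.26, 1.564, -2.752]
force: [-0.5, 0.8, 0.6]
grip_width: 0.0564
time_s: 3.2
ee_pos: [0.4309, 0.2589, 0.0175]
eef_rot: [2.211, 1.565, -2.8]
force: [-1.7, 0.9, 6.3]
grip_width: 0.0361
```

```bash
python3 -m handwheel '[[[-35,0,0],0,0.6],[[-75,0,-20],0.149,0.6],[[-115,-4,-50],0.298,0.6],[[-150,-9,-85],0.447,0.6],[[-153,-9,-114],0.59,0.6]]'; python3 -m handwheel '[[[0,0,0],0.149,0.6],[[0,0,0],0.298,0.6],[[0,0,0],0.447,0.6],[[0,0,0],0.596,0.6],[[0,0,0],0.745,0.6]]';  python3 -m handwheel '[[[0,0,0],0.14,0.6],[[0,0,0],0.14,0.6],[[0,0,0],0.14,0.6],[[0,0,0],0.14,0.6],[[0,0,0],0.14,0.6]]'
python3 - <<'E'
from h import *
import pickle
o=get_obs();M=R.from_euler('xyz',o['eef_rot']).as_matrix();print(o['time_s'],o['ee_pos'],M.round(3),np.degrees(np.arctan2(M[1,1],M[0,1])))
i=camera_info('wrist');im,d=camera('wrist');pickle.dump(i,open('w2.pkl','wb'));np.save('w2.npy',d);cv2.imwrite('pics/w2.png',im)
E
```

```text
time_s: 3.7
ee_pos: [0.4079, 0.1467, 0.175]
eef_rot: [-0.847, 1.569, -0.172]
force: [0.3, -0.1, -0.5]
grip_width: 0.0361
time_s: 4.2
ee_pos: [0.4078, 0.1466, 0.1752]
eef_rot: [-0.006, 1.569, -0.08]
force: [0.3, -0.5, -0.8]
grip_width: 0.0363
time_s: 4.7
ee_pos: [0.4078, 0.1466, 0.1752]
eef_rot: [0.109, 1.569, -0.104]
force: [-0.3, -0.4, -0.7]
grip_width: 0.036
4.7 [0.40780397 0.14658797 0.17523897] [[ 0.002  0.211  0.977]
 [-0.     0.977 -0.211]
 [-1.     0.     0.002]] 77.81237488247042
```

View pics/w2.png

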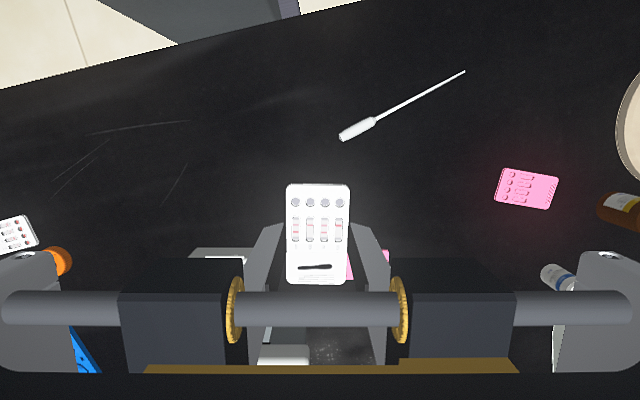

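The held cassette is centred at (317,233) and gripped straight. The tray is hidden behind the gripper, with only the plate at (220,253) showing, so I'll back off and take another look.

```bash
python3 -m handwheel '[[[-30,10,-25],0,0.6],[[-65,20,-50],0,0.6],[[-100,35,-75],0,0.6],[[-100,35,-75],0,0.6],[[-100,35,-75],0,0.6]]'
python3 - <<'E'
from h import *
import pickle
o=get_obs();print(o['time_s'],o['ee_pos'],o['eef_rot'])
i=camera_info('wrist');im,d=camera('wrist');pickle.dump(i,open('w3.pkl','wb'));np.save('w3.npy',d);cv2.imwrite('pics/w3.png',im)
c=proj(i,[.5045,.034,.018]);print(c)
x,y=(c-[50,60]).astype(int);x=max(x,0);print(x,y)
cv2.imwrite('pics/c3.png',cv2.resize(im[y:y+100,x:x+130],None,fx=6,fy=6,interpolation=cv2.INTER_CUBIC))
E
```

```text
time_s: 5.25
ee_pos: [0.3417, 0.1969, 0.2752]
eef_rot: [0.286, 1.568, 0.075]
force: [-0.3, -0.2, -0.8]
grip_width: 0.0362
5.25 [0.34166013 0.19691238 0.27523879] [0.28581474 1.56795773 0.07467416]
[231.25737875 301.87515839]
181 241
```

View pics/c3.png

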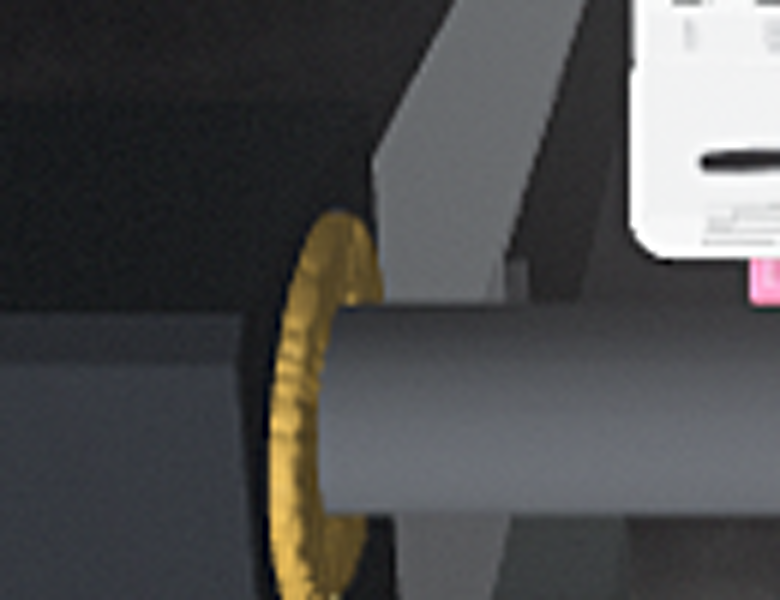

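```bash
python3 -m handwheel '[[[0,0,45],0,0.6],[[0,0,90],0,0.6],[[0,0,140],0,0.6],[[0,0,185],0,0.6],[[0,0,194],0,0.6]]'
python3 - <<'E'
from h import *
import pickle
o=get_obs();print(o['time_s'],o['ee_pos'],o['eef_rot'])
i=camera_info('wrist');im,d=camera('wrist');pickle.dump(i,open('w4.pkl','wb'));np.save('w4.npy',d);cv2.imwrite('pics/w4.png',im)
c=proj(i,[.5045,.034,.018]);print(c)
x,y=(c-[65,55]).astype(int);x=max(x,0);print(x,y)
cv2.imwrite('pics/c4.png',cv2.resize(im[y:y+100,x:x+130],None,fx=6,fy=6,interpolation=cv2.INTER_CUBIC))
E
```

```text
time_s: 5.8
ee_pos: [0.5343, 0.1533, 0.2712]
eef_rot: [-2.405, 1.567, -2.62]
force: [0.0, 0.1, -1.1]
grip_width: 0.0359
5.8 [0.5342985  0.15325383 0.27123779] [-2.40478682  1.56706587 -2.61978311]
[223.50728356 170.94023711]
158 115
```

View pics/c4.png

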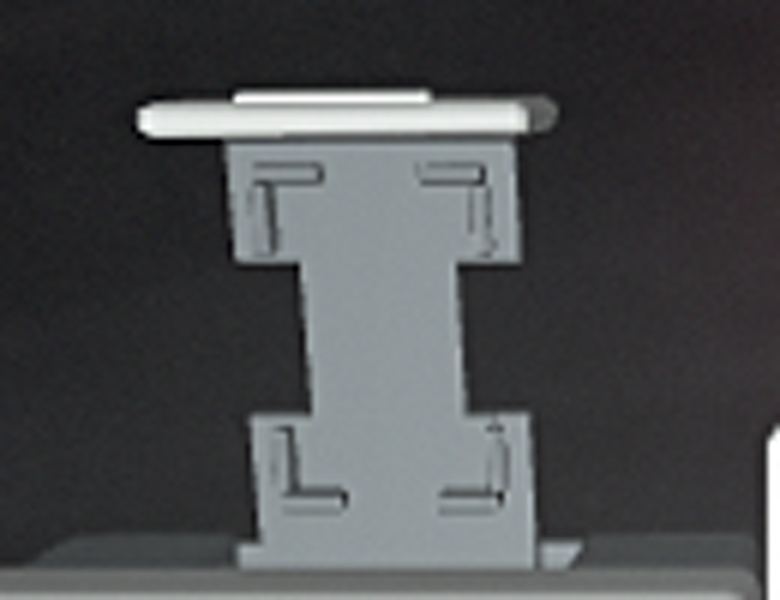

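The crop shows the whole nest. In crop pixels, the notch corners are at about (300,262), (460,262), (467,413) and (311,413), the rib rectangles span (250..485, 163..510), and the plate top runs from (140,118) to (527,118).

Run:
```python
from h import *
import pickle
i=pickle.load(open('w4.pkl','rb'));im=cv2.imread('pics/w4.png')
f=lambda u,v,z:atz(i,158+(u-2.5)/6,115+(v-2.5)/6,z)
N=np.array([f(*p,.018) for p in [(300,262),(460,262),(467,413),(311,413)]]);print(N.round(4),[np.linalg.norm(N[k]-N[k-1]).round(4) for k in range(4)],N.mean(0))
Rb=np.array([f(*p,.021) for p in [(252,163),(483,163),(505,508),(288,508)]]);print(Rb.round(4),[np.linalg.norm(Rb[k]-Rb[k-1]).round(4) for k in range(4)],Rb.mean(0))
P=np.array([f(*p,.044) for p in [(138,102),(527,102),(527,138),(138,138)]]);print(P.round(4),[np.linalg.norm(P[k]-P[k-1]).round(4) for k in range(4)],P.mean(0))
for A in (N,Rb,P):
  for a,b,c in ((0,1,0),(3,2,0),(0,3,90),(1,2,90)):
    e=A[b]-A[a];print(np.degrees(np.arctan2(e[1],e[0])).round(1),end=' ')
  print()
# cassette held: contour
g=cv2.inRange(im,(200,200,200),(255,255,255))
n,l,s,_=cv2.connectedComponentsWithStats(g)
for k in range(1,n):
  if s[k,4]>1500: print(s[k])
o=get_obs();M=R.from_euler('xyz',o['eef_rot']).as_matrix()
# held cassette corners from w3/w4
w=np.load('w4.npy');print(w[215:260:10,300:340:10])
cv2.imwrite('pics/c4b.png',np.hstack([cv2.resize(im[170:300,270:370],None,fx=4,fy=4),cv2.resize(im[200:330,60:160],None,fx=4,fy=4)]))
```

```text
[[0.4839 0.0182 0.018 ]
 [0.4914 0.0524 0.018 ]
 [0.524  0.0449 0.018 ]
 [0.5166 0.0109 0.018 ]] [np.float64(0.0335), np.float64(0.035), np.float64(0.0335), np.float64(0.0347)] [0.50398662 0.03161225 0.018     ]
[[0.4613 0.0154 0.021 ]
 [0.4719 0.0638 0.021 ]
 [0.5462 0.0482 0.021 ]
 [0.5359 0.0008 0.021 ]] [np.float64(0.076), np.float64(0.0496), np.float64(0.0759), np.float64(0.0485)] [0.50380092 0.03203667 0.021     ]
[[0.4451 0.0049 0.044 ]
 [0.4619 0.0814 0.044 ]
 [0.4688 0.0796 0.044 ]
 [0.4519 0.0027 0.044 ]] [np.float64(0.0072), np.float64(0.0783), np.float64(0.0071), np.float64(0.0787)] [0.45690861 0.04215221 0.044     ]
77.7 77.7 -12.6 -13.0 
77.6 77.7 -11.0 -11.8 
77.6 77.6 -17.8 -15.2 
[ 510  152  130  139 7421]
[ 405  171   55   60 1627]
[ 286  184   64  101 5433]
[ 143  216  139   49 4615]
[ 508  326   52   47 1714]
[[0.18467578 0.1866574  0.18539427 0.        ]
 [0.18700762 0.18964104 0.18605338 0.18664172]
 [0.1883149  0.18933463 0.18788421 0.18945824]
 [0.1896614  0.1885753  0.18968439 0.18903603]
 [0.19046496 0.1902659  0.19156443 0.18993892]]
```

View pics/c4b.png

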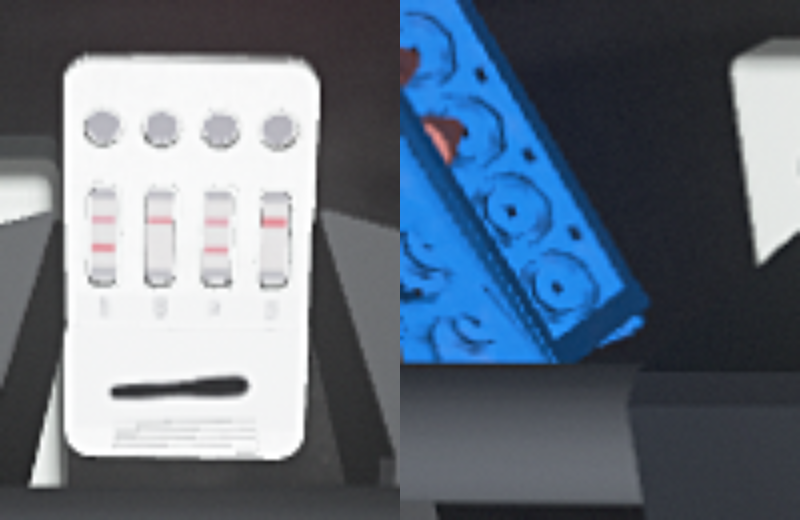

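The held cassette's corners in full-image pixels are about (286,184), (350,185.5), (346,285) and (286,284).

Run:
```python
from h import *
import pickle
i=pickle.load(open('w4.pkl','rb'));o=get_obs();M=R.from_euler('xyz',o['eef_rot']).as_matrix()
for dz in (.009,.0115,):
  C=np.array([atz(i,u,v,o['ee_pos'][2]-dz) for u,v in [(286,183.8),(350,185.5),(345.8,285),(286.3,283.8)]])
  T=(C-o['ee_pos'])@M*1000;print(T.round(1),T.mean(0).round(2),[np.linalg.norm(T[k]-T[k-1]).round(1) for k in range(4)])
print(o['ee_pos'],np.degrees(np.arctan2(M[1,1],M[0,1])),M.round(4), totool([.504,.0317,.0355]))
```

```text
[[  9.1 -16.6 -33.4]
 [  9.   18.8 -32.4]
 [  8.9  17.8  28.2]
 [  9.  -17.8  27.5]] [ 9.01  0.54 -2.53] [np.float64(60.9), np.float64(35.4), np.float64(60.7), np.float64(35.6)]
[[ 11.6 -16.9 -32.9]
 [ 11.5  19.1 -31.9]
 [ 11.4  18.   29.6]
 [ 11.5 -18.1  28.8]] [11.5   0.55 -1.6 ] [np.float64(61.7), np.float64(35.9), np.float64(61.5), np.float64(36.1)]
[0.53355958 0.15362773 0.27151287] 77.68967348695125 [[-0.0032  0.2132  0.977 ]
 [-0.0018  0.977  -0.2132]
 [-1.     -0.0024 -0.0028]] [ 236.32088891 -124.85866426   -2.22894322]
```

```bash
python3 -m handwheel '[[[25,-40,0],0,0.6],[[60,-80,0],0,0.6],[[95,-120,-1],0,0.6],[[140,-125,-1],0,0.6],[[170,-125,-1],0,0.6]]'
python3 - <<'E'
from h import *
o=get_obs();M=R.from_euler('xyz',o['eef_rot']).as_matrix();print(totool([.504,.0317,.0355]),np.degrees(np.arctan2(M[1,1],M[0,1])),M[2])
E
```

```text
time_s: 6.35
ee_pos: [0.5028, 0.0299, 0.0986]
eef_rot: [-2.669, 1.564, -2.886]
force: [0.0, 0.5, 0.0]
grip_width: 0.0359
[63.10197417  2.22655883  1.19489758] 77.57942322334004 [-0.99997507 -0.00321385 -0.00628658]
```

```bash
python3 -m handwheel '[[[20,1.9,2.5],0,0.6],[[40,1.9,2.5],0,0.6],[[50,1.9,2.5],0,0.6],[[50,1.9,2.5],0,0.6],[[50,1.9,2.5],0,0.6]]'
python3 - <<'E'
from h import *
import pickle
o=get_obs();M=R.from_euler('xyz',o['eef_rot']).as_matrix();print(totool([.504,.0317,.0355]),np.degrees(np.arctan2(M[1,1],M[0,1])),M[2])
i=camera_info('wrist');im,d=camera('wrist');cv2.imwrite('pics/w5.png',im);pickle.dump(i,open('w5.pkl','wb'))
cv2.imwrite('pics/c5.png',cv2.resize(im[130:330,220:420],None,fx=3,fy=3,interpolation=cv2.INTER_CUBIC))
E
```

```text
time_s: 6.85
ee_pos: [0.5053, 0.0312, 0.0492]
eef_rot: [-2.644, 1.564, -2.861]
force: [-0.3, 0.7, 0.5]
grip_width: 0.0365
[13.72290374  0.27719928 -1.33674125] 77.58914692509333 [-0.99997848 -0.00312955 -0.00576522]
```

View pics/c5.png

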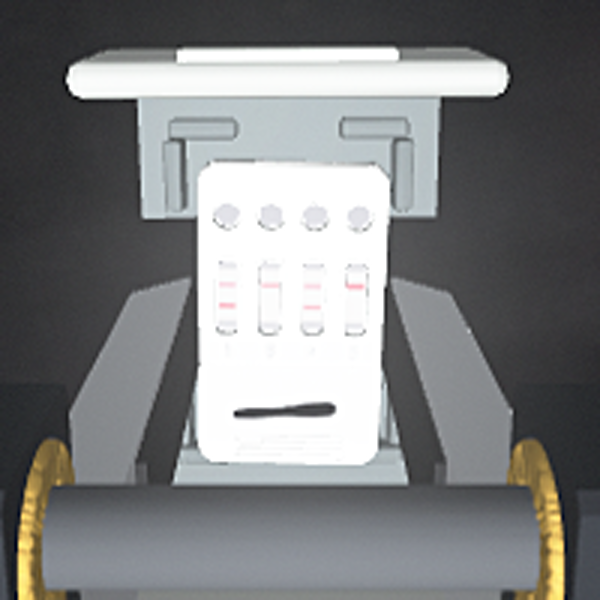

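The crop shows the cassette centred over the nest. Its midline is at about 291 px and the nest's at 288 px, an offset under 1 mm. I'll lower and release.

```bash
python3 -m handwheel '[[[5,-0.5,0],0,0.6],[[10,-0.5,0],0,0.6],[[13,-0.5,0],0,0.6],[[13.5,-0.5,0],0,0.6],[[13.5,-0.5,0],0,0.6]]'; python3 -m handwheel '[[[0,0,0],0,0.0],[[0,0,0],0,-0.1],[[0,0,0],0,-0.1],[[0,0,0],0,-0.1],[[0,0,0],0,-0.1]]';python3 -m handwheel '[[[-30,0,0],0,-0.1],[[-60,0,0],0,-0.1],[[-90,0,-10],0,-0.1],[[-110,0,-10],0,-0.1],[[-110,0,-10],0,-0.1]]'
python3 - <<'E'
from h import *
import pickle
o=get_obs();M=R.from_euler('xyz',o['eef_rot']).as_matrix();print(totool([.504,.0317,.0355]),np.degrees(np.arctan2(M[1,1],M[0,1])),M[2])
i=camera_info('wrist');im,d=camera('wrist');cv2.imwrite('pics/w6.png',im);pickle.dump(i,open('w6.pkl','wb'))
cv2.imwrite('pics/c6.png',cv2.resize(im[140:300,210:430],None,fx=3.5,fy=3.5,interpolation=cv2.INTER_CUBIC))
E
```

```text
time_s: 7.4
ee_pos: [0.5054, 0.0307, 0.0359]
eef_rot: [-2.626, 1.565, -2.843]
force: [0.4, -0.8, -0.1]
grip_width: 0.0358
time_s: 7.9
ee_pos: [0.5054, 0.0307, 0.036]
eef_rot: [-2.624, 1.565, -2.841]
force: [-0.6, 0.3, -0.7]
grip_width: 0.0517
time_s: 8.4
ee_pos: [0.4973, 0.0331, 0.1486]
eef_rot: [-1.87, 1.569, -2.086]
force: [0.2, -0.3, -0.2]
grip_width: 0.0518
[113.10910343   0.32495692   6.89318223] 77.59263897732144 [-9.99997839e-01 -1.98684776e-03 -6.11865040e-04]
```

View pics/c6.png

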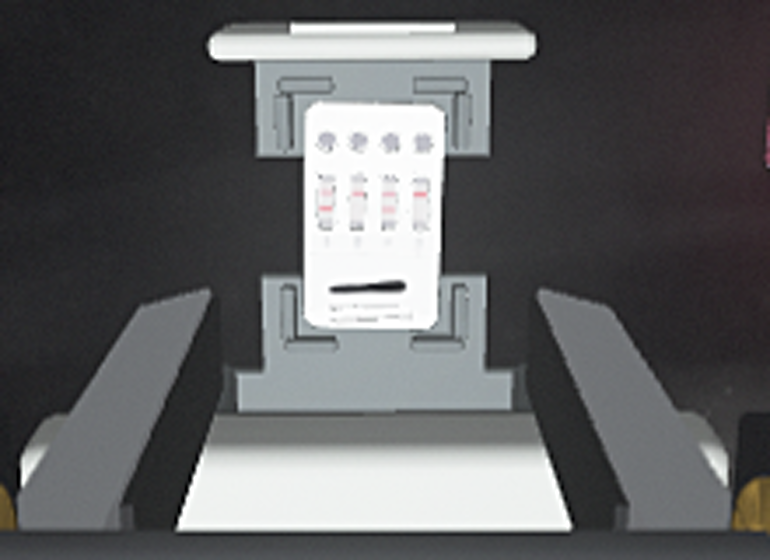

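The cassette lies flat inside all four ribs. In the crop it spans x 304–443 between ribs at 293 and 453, and y 102–328 between ribs at 93 and 337. Next I'll look at the knob.

```bash
python3 -m handwheel '[[[-30,8,30],0,0.44],[[-60,16,65],0,0.44],[[-80,24,105],0,0.44],[[-80,28,140],0,0.44],[[-80,28,140],0,0.44]]' 15
python3 - <<'E'
from h import *
import pickle
o=get_obs();M=R.from_euler('xyz',o['eef_rot']).as_matrix();print(o['ee_pos'],np.degrees(np.arctan2(M[1,1],M[0,1])),M[2],o['qpos'])
i=camera_info('wrist');im,d=camera('wrist');cv2.imwrite('pics/w7.png',im);pickle.dump(i,open('w7.pkl','wb'))
c=proj(i,[.637,.03,.07]);print(c);x,y=(c-[65,65]).astype(int);print(x,y)
cv2.imwrite('pics/c7.png',cv2.resize(im[y:y+110,x:x+130],None,fx=5,fy=5,interpolation=cv2.INTER_CUBIC))
E
```

```text
time_s: 8.95
ee_pos: [0.6418, 0.0299, 0.2229]
eef_rot: [-2.65, 1.564, -2.867]
force: [-1.5, -0.3, -1.2]
grip_width: 0.0261
[0.64182214 0.02994618 0.22292574] 77.56122566770304 [-0.99997704 -0.00319973 -0.00597269] [-0.0096094   0.51205559  1.21819953 -0.0019231   1.41784162 -1.36299942]
[315.60389026 185.59941036]
250 120
```

View pics/c7.png

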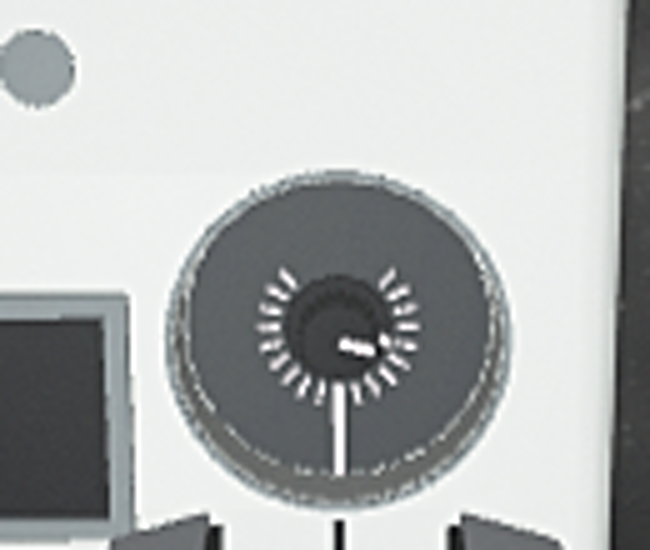

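The crop shows the knob centred near (338,333), with its pointer toward about (372,350), just below 3 o'clock. The long mark runs straight down, from (340,385) to (340,475). I have viewed 11 pictures, so from here I'll measure with code.

```bash
cat > knob.py <<'E'
from h import *
import pickle,sys
def ana(im,i,c0,thr=150):
    xr=np.array([np.cos(np.radians(-12.35)),np.sin(np.radians(-12.35))]);yr=np.array([-xr[1],xr[0]])
    # rectify deck plane at z=.07 to metric image, 0.1mm/px, rows=reader x, cols=reader y
    s=np.arange(-400,401)*1e-4
    def rect(z):
        K=[proj(i,np.append(c0+a*xr+b*yr,z)) for a in s[::10] for b in s[::10]]
        K=np.array(K).reshape(81,81,2).astype(np.float32);m=cv2.resize(K,(801,801));
        return cv2.remap(im,m[...,0],m[...,1],cv2.INTER_CUBIC)
    return rect
E
python3 - <<'E'
from knob import *
i=pickle.load(open('w7.pkl','rb'));im=cv2.imread('pics/w7.png');E=np.array(i['extrinsics']);print(E[:3,3])
f=lambda u,v,z:atz(i,250+(u-2)/5,120+(v-2)/5,z)
rim=np.array([f(*p,.072) for p in [(166,340),(512,340),(340,170),(340,508)]]);print(rim.round(4),np.linalg.norm(rim[0]-rim[1]),np.linalg.norm(rim[2]-rim[3]))
print('centre', (rim[0]+rim[1])/2,(rim[2]+rim[3])/2)
print('mark line',f(340,385,.053),f(340,475,.053),f(340,545,.072))
g=cv2.cvtColor(im,cv2.COLOR_BGR2GRAY)[120:230,250:380]
sub=g[60:84,60:86];print('rows180.. cols310..');print(sub)
E
```

```text
[0.57588861 0.04554701 0.38885653]
[[ 0.6315 -0.0026  0.072 ]
 [ 0.6465  0.0654  0.072 ]
 [ 0.6058  0.0389  0.072 ]
 [ 0.6736  0.024   0.072 ]] 0.06965901221783079 0.06944331750615554
centre [0.6390025 0.0314076 0.072    ] [0.63967998 0.0314793  0.072     ]
mark line [0.65246808 0.02866852 0.053     ] [0.67211572 0.02435673 0.053     ] [0.68143901 0.02231487 0.072     ]
rows180.. cols310..
[[ 69  66  65  56  52  56  60  58  59  51  54  51  56  58  67  65  55  85
   81  76  82 121 128 103  93  95]
 [ 68  56  50  58  55  59  62  66  63  55  57  58  52  61  61  69  65  68
   92 181 129 209 206 135  91  93]
 [ 62  57  52  60  67  69  70  70  69  67  67  63  60  54  50  70  65  71
  116 255 183 183 127  85  91  94]
 [ 52  58  58  71  68  69  68  67  67  68  65  69  62  51  55  65  68  59
   84  80  75  73  77  87  93  95]
 [ 55  58  69  69  68  69  68  66  66  68  64  68  66  62  58  56  64  62
   60 109 149 144 146 121  89  95]
 [ 59  69  68  66  67  69  66  65  67  66  67  65  65  67  52  52  62  56
   76 149 253 249 248 191  88  94]
 [ 55  70  70  68  66  66  68  65  58  55  57  61  63
[... 1209 characters left out ...]
11  80  83
   84  87  92  94  93  95  91  94]
 [250  77  85 150 249  72 145 255 248  67 133 241  75  86 135 206  81  92
   91  94  94  92  93  93  95  94]
 [132  84  90 160 136  75 144 255 244  63 101 255  92  84  89 134  86  94
   93  93  94  96  93  94  93  93]
 [ 88  90  96 195 130  81 146 255 246  66  88 189 135  88  90  89  92  94
   94  93  93  94  95  93  93  94]
 [ 94  92  90  87  86  84 147 255 247  68  84  86  90  93  94  93  92  94
   92  93  93  94  93  93  94  94]
 [ 95  95  94  94  91  84 147 255 246  72  89  93  94  92  94  95  93  92
   93  94  93  93  93  93  93  93]
 [ 94  95  94  94  92  86 148 255 246  70  91  93  94  95  93  93  93  94
   93  92  94  93  92  95  93  93]]
```

Run:
```python
from knob import *
i=pickle.load(open('w7.pkl','rb'));c=np.array([.6393,.0314])
print('centre px',proj(i,[*c,.07]))
P=[atz(i,318,188.6,.07)[:2],atz(i,324.3,189.7,.07)[:2]];S=atz(i,326.4,188.0,.056)[:2]
a=lambda v:np.degrees(np.arctan2(v[1],v[0]))+12.4
print(a(P[1]-P[0]),a(P[1]-c),a(S-c),[np.linalg.norm(p-c) for p in P+[S]])
print(totool([*c,.074]))
```

```text
centre px [317.44370138 187.48592222]
79.91295624226687 71.78578425475801 70.21434442273396 [np.float64(0.0012824234201571209), np.float64(0.007321658277652547), np.float64(0.010056143063861343)]
[ 1.48966287e+02  1.51033241e+00 -5.70015303e-02]
```

```bash
python3 -m handwheel '[[[40,1.5,0],0,0.44],[[80,1.5,0],0,0.44],[[115,1.5,0],0,0.44],[[125,1.5,0],0,0.44],[[125,1.5,0],0,0.44]]'
python3 - <<'E'
from h import *
print(totool([.6393,.0314,.074]),get_obs()['qpos'])
E
```

```text
time_s: 9.5
ee_pos: [0.6385, 0.0315, 0.0968]
eef_rot: [-2.759, 1.56, -2.975]
force: [-0.4, -0.1, 1.6]
grip_width: 0.0263
[22.81091184  0.17775548  1.06460213] [-0.00727108  0.61730245  1.35787288 -0.00195635  1.17673167 -1.36041298]
```

```bash
python3 -m handwheel '[[[10,0.2,1],0,0.44],[[18,0.2,1],0,0.44],[[22.8,0.2,1],0,0.44],[[22.8,0.2,1],0,0.44],[[22.8,0.2,1],0,0.44]]'; python3 -m handwheel '[[[0,0,0],0,0.8],[[0,0,0],0,0.8],[[0,0,0],0,0.8],[[0,0,0],0,0.8],[[0,0,0],0,0.8]]' 15
```

```text
time_s: 10.0
ee_pos: [0.6394, 0.0314, 0.0744]
eef_rot: [-2.746, 1.561, -2.963]
force: [-0.0, 0.3, 0.3]
grip_width: 0.0264
time_s: 10.5
ee_pos: [0.6395, 0.0308, 0.0749]
eef_rot: [-2.652, 1.561, -2.87]
force: [-2.1, -5.8, 2.9]
grip_width: 0.0152
```

```bash
python3 -m handwheel '[[[0,0,0],0.13,0.8],[[0,0,0],0.26,0.8],[[0,0,0],0.39,0.8],[[0,0,0],0.52,0.8],[[0,0,0],0.65,0.8]]';  python3 -m handwheel '[[[0,0,0],0.13,0.8],[[0,0,0],0.26,0.8],[[0,0,0],0.39,0.8],[[0,0,0],0.52,0.8],[[0,0,0],0.62,0.8]]'; python3 -m handwheel '[[[0,0,0],0,0.44],[[0,0,0],0,0.44],[[0,0,0],0,0.44],[[0,0,0],0,0.44],[[0,0,0],0,0.44]]'
python3 - <<'E'
from h import *
o=get_obs();M=R.from_euler('xyz',o['eef_rot']).as_matrix();print(np.degrees(np.arctan2(M[1,1],M[0,1])),totool([.6393,.0314,.2229]),o['moment'])
E
```

```text
time_s: 11.0
ee_pos: [0.6399, 0.0313, 0.0749]
eef_rot: [-2.056, 1.562, -2.928]
force: [3.6, 2.6, -2.1]
grip_width: 0.0151
time_s: 11.5
ee_pos: [0.6404, 0.0316, 0.075]
eef_rot: [-1.446, 1.564, -2.944]
force: [5.2, 1.0, -3.0]
grip_width: 0.0152
time_s: 12.0
ee_pos: [0.6404, 0.0316, 0.075]
eef_rot: [-1.452, 1.564, -2.949]
force: [-0.9, 0.3, -0.2]
grip_width: 0.0264
4.239900530133159 [-147.9136657    -2.11990574    0.22205202] [-0.08747497 -0.00313054  0.0824851 ]
```

```bash
python3 -m handwheel '[[[-30,0,0],0,0.44],[[-70,0,0],-0.149,0.44],[[-110,0,0],-0.29,0.44],[[-148,0,0],-0.44,0.44],[[-148,0,0],-0.58,0.44]]';  python3 -m handwheel '[[[0,0,0],-0.149,0.44],[[0,0,0],-0.298,0.44],[[0,0,0],-0.447,0.44],[[0,0,0],-0.596,0.44],[[0,0,0],-0.72,0.44]]'
python3 - <<'E'
from knob import *
o=get_obs();M=R.from_euler('xyz',o['eef_rot']).as_matrix();print(o['ee_pos'],np.degrees(np.arctan2(M[1,1],M[0,1])))
i=camera_info('wrist');im,d=camera('wrist');cv2.imwrite('pics/w8.png',im);pickle.dump(i,open('w8.pkl','wb'))
print(proj(i,[.6393,.0314,.07]))
g=cv2.cvtColor(im,cv2.COLOR_BGR2GRAY);x,y=proj(i,[.6393,.0314,.07]).astype(int);print(x-12,y-8)
print(g[y-8:y+22,x-12:x+14])
cv2.imwrite('pics/c8.png',cv2.resize(im[y-40:y+45,x-50:x+50],None,fx=6,fy=6,interpolation=cv2.INTER_CUBIC))
E
```

```text
time_s: 12.5
ee_pos: [0.6429, 0.0318, 0.2292]
eef_rot: [0.323, 1.568, -0.587]
force: [-0.4, -0.3, 0.2]
grip_width: 0.0265
time_s: 13.0
ee_pos: [0.6429, 0.0318, 0.2292]
eef_rot: [-0.378, 1.568, -0.561]
force: [0.0, 1.0, 0.8]
grip_width: 0.0265
[0.64289465 0.03179497 0.22923388] 79.48664490635258
[315.16874769 184.35602831]
303 176
[[ 84 192 205  87  67  69  68  68  61  53  53  55  53  54  54  55  57  68
   66  67  75  91 106 213 183 182]
 [ 95  81  91  63  68  68  63  51  56  53  56  55  53  60  54  56  57  56
   62  67  62  60  99 191  71  74]
 [179 103  89  59  68  67  58  51  58  58  61  59  60  62  60  58  53  52
   60  68  65  58  91 104 119 151]
 [249 138  62  67  69  55  62  54  60  69  70  70  67  70  66  64  57  54
   60  58  66  64  73 146 204 255]
 [ 82  91  55  66  69  50  55  65  70  68  67  67  67  68  68  66  67  59
   51  54  66  66  62  93 128  73]
 [151  90  57  68  63  58  60  68  67  70  68  69  67  66  67  66  66  67
   57  55  60  65  67  94 123 115]
 [249  89  55  70  56  53  69  68  68  67  68  64  69  67  66  67  65  65
   64  49  62  64  67 100 214 205]
 [ 78
[... 1802 characters left out ...]
91  92  92
   94  93  93  95  94  92  94  95]
 [ 95  96  94  94  93  95  94  92  92  85  99 255 255  67  90  94  92  94
   94  93  94  94  93  94  92  94]
 [ 94  95  95  95  93  94  95  94  93  86 101 255 255  68  89  92  93  94
   91  94  93  93  93  94  91  93]
 [ 95  94  93  95  93  94  94  94  93  84 101 255 246  68  88  93  92  94
   92  92  94  91  93  92  94  91]
 [ 95  94  95  92  94  94  93  93  95  85 100 255 247  70  89  93  92  91
   95  94  93  94  92  94  92  94]
 [ 93  95  96  94  95  93  96  94  94  84 100 255 247  71  88  92  91  93
   92  93  93  92  92  93  93  93]
 [ 96  94  94  93  94  93  94  95  92  83  99 255 246  69  88  92  93  91
   94  92  90  93  94  94  93  94]]
```

View pics/c8.png

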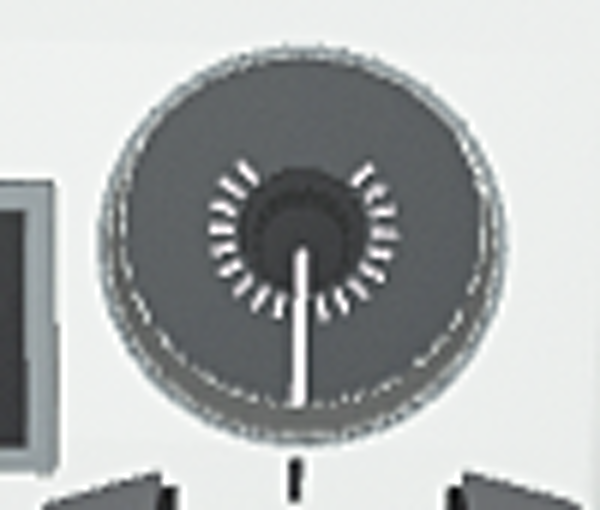

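The pointer stands on the long mark. It fills columns 314–315 in rows 186–192 and the mark fills the same columns from row 194 down, so they agree within about 2°. Next I'll move in front of the tray and push.

```bash
python3 -m handwheel '[[[0,-5,-45],0.03,1],[[0,-10,-90],0.03,1],[[0,-15,-135],0.03,1],[[0,-20,-180],0.03,1],[[0,-22,-219],0.03,1]]'; python3 -m handwheel '[[[30,0,0],0,1],[[70,0,0],0,1],[[110,0,0],0,1],[[140,0,0],0,1],[[140,0,0],0,1]]'
python3 - <<'E'
from h import *
o=get_obs();M=R.from_euler('xyz',o['eef_rot']).as_matrix();print(np.degrees(np.arctan2(M[1,1],M[0,1])),totool([.4243,.050,.029]),totool([.4536,.0435,.029]))
E
```

```text
time_s: 13.55
ee_pos: [0.4213, 0.0486, 0.2286]
eef_rot: [-0.307, 1.568, -0.516]
force: [1.4, 0.8, 0.4]
grip_width: 0.0004
time_s: 14.05
ee_pos: [0.4198, 0.0483, 0.086]
eef_rot: [-2.529, 1.567, -2.74]
force: [-0.6, 0.5, -0.2]
grip_width: 0.0004
77.90573307492642 [56.96018377  2.73844698  4.25818605] [56.86839721  2.52167735 34.26959365]
```

```bash
python3 -m handwheel '[[[30,2.6,0],0,1],[[50,2.6,0],0,1],[[57,2.6,0],0,1],[[57,2.6,0],0,1],[[57,2.6,0],0,1]]'; python3 -m handwheel '[[[0,0,6],0,1],[[0,0,11],0,1],[[0,0,16],0,1],[[0,0,20],0,1],[[0,0,24],0,1]]'; python3 -m handwheel '[[[0,0,5],0,1],[[0,0,10],0,1],[[0,0,15],0,1],[[0,0,20],0,1],[[0,0,25],0,1]]'
python3 - <<'E'
from h import *
o=get_obs();print(totool([.4536,.0435,.029]),o['force'])
E
```

```text
time_s: 14.55
ee_pos: [0.421, 0.0507, 0.0304]
eef_rot: [-2.178, 1.569, -2.389]
force: [-0.7, 0.3, 0.5]
grip_width: 0.0001
time_s: 15.05
ee_pos: [0.4448, 0.0456, 0.0304]
eef_rot: [-2.231, 1.569, -2.442]
force: [-0.0, 0.4, 0.4]
grip_width: 0.0006
time_s: 15.55
ee_pos: [0.4696, 0.0403, 0.0303]
eef_rot: [-2.24, 1.569, -2.451]
force: [-0.6, 0.3, 1.3]
grip_width: 0.0003
[  1.32504489  -0.23315338 -16.35147249] [-0.57610608  0.32423127  1.29779107]
```

```bash
python3 -m handwheel '[[[0,0,5],0,1],[[0,0,10],0,1],[[0,0,15],0,1],[[0,0,20],0,1],[[0,0,25],0,1]]'; python3 -m handwheel '[[[0,0,5],0,1],[[0,0,10],0,1],[[0,0,15],0,1],[[0,0,20],0,1],[[0,0,25],0,1]]';python3 -m handwheel '[[[0,0,2],0,1],[[0,0,4],0,1],[[0,0,6],0,1],[[0,0,8],0,1],[[0,0,10],0,1]]'
python3 - <<'E'
from h import *
o=get_obs();print(totool([.4536,.0435,.029]),o['force'])
E
```

```text
time_s: 16.05
ee_pos: [0.4945, 0.0349, 0.0302]
eef_rot: [-2.265, 1.569, -2.476]
force: [-1.6, -0.1, 1.2]
grip_width: 0.0004
time_s: 16.55
ee_pos: [0.5193, 0.0296, 0.0302]
eef_rot: [-2.241, 1.569, -2.452]
force: [-1.7, 0.9, 1.3]
grip_width: 0.0003
time_s: 17.05
ee_pos: [0.5292, 0.0275, 0.0302]
eef_rot: [-2.279, 1.568, -2.491]
force: [-1.4, 0.3, -0.1]
grip_width: 0.0003
[  1.29468071  -0.19925667 -77.2510427 ] [-1.38824434  0.30216899 -0.08577682]
```

```bash
python3 -m handwheel '[[[0,0,1],0,1],[[0,0,2],0,1],[[0,0,3],0,1],[[0,0,4],0,1],[[0,0,5],0,1]]'; python3 -m handwheel '[[[0,0,1],0,1],[[0,0,1.5],0,1],[[0,0,2],0,1],[[0,0,2.5],0,1],[[0,0,3],0,1]]'
```

```text
time_s: 17.55
ee_pos: [0.5302, 0.0273, 0.0299]
eef_rot: [-2.903, 1.559, -3.114]
force: [-37.7, 8.0, 27.5]
grip_width: -0.0002
time_s: 18.05
ee_pos: [0.53, 0.0274, 0.0296]
eef_rot: [-2.958, 1.551, 3.114]
force: [-28.9, 5.0, 22.4]
grip_width: 0.0007
```

The push ran into a hard stop. I'll back off and measure the plate with the wrist camera.

```bash
python3 -m handwheel '[[[0,0,-10],0,1],[[0,0,-30],0,1],[[0,0,-50],0,1],[[-20,0,-60],0,1],[[-60,0,-60],0,1]]'; python3 -m handwheel '[[[-40,0,20],0,1],[[-80,0,50],0,1],[[-110,0,80],0,1],[[-120,0,90],0,1],[[-120,0,90],0,1]]'
python3 - <<'E'
from h import *
import pickle
o=get_obs();print(o['time_s'],o['ee_pos'],o['force'])
i=camera_info('wrist');im,d=camera('wrist');cv2.imwrite('pics/w9.png',im);pickle.dump(i,open('w9.pkl','wb'))
g=cv2.cvtColor(im,cv2.COLOR_BGR2GRAY);E=np.array(i['extrinsics'])
xr=np.array([np.cos(np.radians(-12.35)),np.sin(np.radians(-12.35))]);yr=np.array([-xr[1],xr[0]])
n=np.array([.504,.0317])
for lat in (-.03,-.015,.025,.06):
  print('lat',lat)
  for z in (.044,.072):
    s=np.arange(.02,.07,.0015);print(z,[(round(1000*a),int(cv2.getRectSubPix(g,(1,1),tuple(map(float,proj(i,np.append(n+a*xr+lat*yr,z)))))[0,0])) for a in s])
print(d.shape,[proj(i,np.append(n+a*xr,.044)).round() for a in (.03,.04,.05)])
E
```

```text
time_s: 18.55
ee_pos: [0.4703, 0.0401, 0.0896]
eef_rot: [-2.952, 1.546, 3.121]
force: [0.6, 0.3, 0.1]
grip_width: 0.0003
time_s: 19.05
ee_pos: [0.5626, 0.0208, 0.2085]
eef_rot: [-2.947, 1.548, 3.125]
force: [0.0, 0.7, -0.8]
grip_width: 0.0
19.05 [0.56264821 0.0208285  0.20845475] [ 0.01582481  0.6848959  -0.77555383]
lat -0.03
0.044 [(20, 47), (22, 47), (23, 47), (25, 49), (26, 49), (28, 48), (29, 49), (31, 48), (32, 83), (34, 108), (35, 134), (37, 214), (38, 233), (40, 235), (41, 168), (43, 32), (44, 96), (46, 108), (47, 125), (49, 178), (50, 205), (52, 221), (53, 234), (55, 236), (56, 238), (58, 238), (59, 239), (61, 239), (62, 239), (64, 238), (65, 239), (67, 239), (68, 239), (70, 239)]
0.072 [(20, 48), (22, 49), (23, 49), (25, 48), (26, 50), (28, 49), (29, 85), (31, 105), (32, 161), (34, 222), (35, 236), (37, 228), (38, 77), (40, 81), (41, 111), (43, 120), (44, 181), (46, 207), (47, 224), (49, 234), (50, 236), (52, 237), (53, 239), (55, 239), (56, 238), (58, 238), (59, 239), (61, 238), (62, 239), (64, 238), (65, 238), (67, 239), (68, 239), (70, 241)]
lat -0.015
0.044 [(20, 47), (
[... 1600 characters left out ...]
 (35, 47), (37, 46), (38, 47), (40, 47), (41, 52), (43, 71), (44, 100), (46, 108), (47, 138), (49, 186), (50, 211), (52, 227), (53, 235), (55, 235), (56, 234), (58, 236), (59, 238), (61, 238), (62, 237), (64, 236), (65, 237), (67, 236), (68, 237), (70, 237)]
0.072 [(20, 44), (22, 43), (23, 43), (25, 43), (26, 46), (28, 47), (29, 46), (31, 46), (32, 47), (34, 47), (35, 48), (37, 50), (38, 67), (40, 91), (41, 108), (43, 134), (44, 187), (46, 215), (47, 230), (49, 236), (50, 235), (52, 235), (53, 236), (55, 237), (56, 237), (58, 237), (59, 236), (61, 237), (62, 237), (64, 237), (65, 237), (67, 237), (68, 237), (70, 237)]
(400, 640) [array([315., 162.]), array([315., 172.]), array([315., 181.])]
```

The plate's outer face measures about 8 mm from the reader's front face (35 mm against 43 mm past the old nest centre). That matches the value given for a closed tray. The arm is clear, so I'll hand in.

```bash
python3 -c "
from station import *
print(get_obs()['time_s'],hand_in())"
```

```text
the job is handed in; nothing more can be done
19.1 None
```

The job is done and handed in at 19.1 s: the cassette is loaded, the knob is set to the long mark, and the tray is pushed home.

- **Cassette:** I laid the white cassette in the nest. The picture after release showed it flat and inside all four ribs. It is hidden now that the tray is shut, so I could not check it again.
- **Knob:** I turned it about 73° clockwise. The pointer then lined up with the long mark to within about 2°, against a tolerance of about 7°. My readings of its starting angle had disagreed (70–80° to go), but the picture after turning settled that.
- **Tray:** I pushed it in last, until it hit a hard stop at about 38 N and then 29 N, read from the wrist force. The last wrist picture put the front plate about 8 mm out from the reader's face, which is the value given for fully home, give or take about 1.5 mm.
- **Bystanders:** I didn't touch the timer, bottle or dropper, and the arm was clear of everything at hand-in.

One early look at the tray was wasted because I moved the arm the wrong way. I viewed all 12 pictures allowed, so the last tray check was made from pixel values only.

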